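Find the mystery case that rattles

TASK

Three identical sealed grey plastic cases for the class's mystery-box lesson lie on the lab bench: a steel ball is loose in one of them, the other two are packed tight. Pick them up one at a time and shake each well to and fro along its length until you find the one that rattles, setting each quiet case back down flat where it stood, and leave everything else on the bench alone. Then hold the rattling case out, level and still, over the record sheet on the clipboard for the student opposite, a good hand's breadth above it, and finish while still holding it there.

Things in the scene. Friction and masses are not known exactly. Their poses are not given: they have to be found in the camera images.
- case_a: One of three identical sealed light grey plastic cases (screwed lid, blank label on top): 84 mm long (x), 54 mm wide (y), 50 mm high, opaque, flat-sided, about 0.3 kg. Origin: centre of its underside, z up through the lid. The three stand on their flat bottoms with their lengths parallel. Pinch it across its width at mid-length.
- case_b: A second case, like case_a. Any one of the three holds only a loose steel ball (36 mm, 0.19 kg) in an inside of 78 x 48 x 44 mm, so it rolls 42 mm along and 12 mm across; the other two are filled by one snug block of that weight. Shells differ by up to 50 g, so weight does not tell them apart.
- case_c: A third case, like case_a. Shaken level along its length in brisk strokes of 80 mm or more, the loose ball runs to the leading end as each stroke stops and knocks there; just after, its weight has shifted, so the moment on the wrist differs by 0.08 to 0.11 N m between stops at the two ends. A packed case does not knock and differs by less than 0.05.
- clipboard: Memo clipboard of brown board, 152 mm (x) by 229 mm (y), lying flat and fixed on the far side of the bench; origin at the centre of its underside, z up. A white ruled record sheet covers it, top 5 mm above the bench; a steel spring clip up to 15 mm high sits at its +y end.
- marker: Loose bystander: white marker pen with a blue cap, 125 mm long, 20 mm high, lying between two cases along its own x. Origin under its middle.
- forceps: Loose bystander: steel forceps, 125 mm long, 7 mm high, lying between two cases along its own x. Origin under its middle.
- petri: Loose bystander: lidded glass dish, 91 mm across, 16 mm high. Origin at the centre of its underside.
- phone: Loose bystander: dark phone, 72 mm (x) by 150 mm (y), 9 mm thick. Origin at the centre of its underside.
- reagent: Loose bystander: amber bottle with a black cap, 60 mm across, 125 mm high. Origin at the centre of its underside.
- beaker: Loose bystander: glass beaker, 72 mm across, 95 mm high. Origin at the centre of its underside.
There are look-alikes about, which are no part of the job. What is shaped like the case_a but pink is not meant. Leave any yellow look-alike of the case_b alone.

How it is judged:
By the outcome, as a careful person would: the job done as asked, in the order asked, and still so for the second after the job is handed in, while the arm keeps its last pose, push and grip.
It also fails if it takes over 72 s, if anything falls off the work surface, if the arm or the gripper's body presses on something with over 40 N, if the wrist force passes 120 N, or if a joint passes its speed limit or range.

ROBOT

A 6-joint arm with a two-finger parallel gripper is mounted at the origin on the work surface. World frame = base frame: x ahead of the robot, y to its left, z up, the work surface at z = 0. Lengths are in m, angles in rad, forces in N, time in s.
With the tool pointing down it reaches from about 0.35 to 0.975 m from the base axis. Payload 4.9 kg.
Tool frame: the origin (TCP) lies on the centre line of the jaws, within the pads' length; the fingertips stand manip.tcp_to_tips ahead of it and the grasp point (between the pads) is the TCP (manip.tcp_to_tips is the distance from the TCP to the fingertips, in m); y points along the fingers, z is the direction in which the jaws open and shut, and the axes are right-handed (so a half turn about y gives the same grasp; the last joint's range is limited). The gripper opens to 85 mm and grips with 20 to 120 N. Pads are 22 mm wide; open, the fingers measure 114 mm over their backs; the gripper's body (76 mm by 85 mm) begins 54 mm behind the grasp point. The pads swing forward as they close: fully open they stand 13 mm farther back than shut.
Start: joints at [-1.313, 0.053, 1.613, -0, 1.476, -0.119], TCP at [0.23, -0.581, 0.25] pointing down, gripper open.
Joint ranges: [-3.01, 3.01], [-1.01, 2.22], [0.06, 2.58], [-1.02, 4.17], [0.09, 2.62], [-3.14, 3.14]. Speed limits (rad/s): [2.57, 2.57, 3.14, 3.14, 3.14, 3.14].

INTERFACE

Orientations are given as a unit quaternion [w, x, y, z].
In Python, from plant import manip gives the robot as it stands.
- The arm moves only by the tool apply_moves, never from a script. Its argument "moves" is a list of rows, each a list of 7 numbers: the gripper's target within -1 to 1 (shut at 1, half-way at 0, fully open at -1), then the shift along the tool's x, y, z in mm, then the turn, a rotation vector about the tool's x, y, z in degrees. A call has 1 to 20 rows; each row shifts and turns the commanded pose from where the row before left it, along the tool's axes as they then stand; what a row does not reach is not made up. A row lasts 1/10 s, in which the tool goes at most 50 mm and 8.59 degrees, less where a joint would pass 70% of its speed; a pose out of reach is approached as far as the arm can. A call with a gripper value outside its range is refused whole. The fingers move at their own pace and stop on an object; the grip force is fixed at half the most. Time passes only in rows, so rows that do not move let the fingers close. It gives the time, the measured TCP pose, the force and the opening at its end, in the units of the state.
- manip.state(): the state, without advancing time (a new reading comes with each control period).
- manip.grab_frame(name): name is "side" or "top"; returns the picture (420x560x3 uint8, blue, green, red); there is no depth.
- manip.calibration(name): a dict with "mtx" (3x3 intrinsics, pixels), "distortion" ([k1, k2, p1, p2, k3] as OpenCV has them; the pictures are not rectified), "T" (4x4, takes a point from camera to world coordinates). Camera axes: x right, y down, z forward; pixel columns grow to the right and rows downward; lengths in m; the calibration is good to about 2 mm. A picture is of the moment at which its call begins. calibration takes no time and is no camera call.
- manip.job_done(): hands the job in, once; it reports no verdict.
The state is a dict: "time": time; "joint_pos": joint angles; "joint_vel": joint speeds; "joint_efforts": joint torques, N m; "tool_pos": TCP position; "tool_rot": TCP orientation; "contact_force": force on the tool from outside, world axes, zero at the start; "ft_torque": the same for the moment, N m; "gripper_width": opening from 0.0 (shut) to 1.0 (fully open).
Only numpy, scipy, OpenCV 4.12 (cv2) and the standard library are available. Lean on these libraries where they do the work, as an engineer would, in place of code of your own. Each camera call takes 0.05 s, during which the arm holds its last target. There are 200 camera calls.

## Working session

There is one attempt and no reset: what is moved stays moved. The work goes in short steps, Python scripts to look and compute and a tool call to move; the robot and the scene stay as the last step left them, time stands still between calls to the robot, and variables do not carry over. Pictures are saved under pics/ and viewed, about 8 in all and at most 12, crops included, and the job is handed in when it is done.

Besides the shell and the picture viewer there is one more tool, called after ">>>" as name([rows], argument=value, ...), one row to a line, values as JSON. apply_moves: Moves the arm, as the interface text tells. Its arguments: {"type":"object","properties":{"moves":{"type":"array","items":{"type":"array","items":{"type":"number"}}}},"required":["moves"]}

```bash
mkdir -p pics; python3 - <<'E'
from plant import manip
import cv2
for n in("top","side"):
    cv2.imwrite(f"pics/{n}0.png",manip.grab_frame(n)); c=manip.calibration(n); print(n,c)
print(manip.state(), manip.tcp_to_tips)
E
```

```text
top {'mtx': array([[542.07581441,   0.        , 274.67986332],
       [  0.        , 542.07581441, 211.81509909],
       [  0.        ,   0.        ,   1.        ]]), 'distortion': array([-0.09084004,  0.        ,  0.        ,  0.        ,  0.        ]), 'T': array([[-0.02853665, -0.98651899,  0.16113953,  0.32838312],
       [-0.99957163,  0.02711505, -0.01101476,  0.0050907 ],
       [ 0.00649696, -0.16138483, -0.98687017,  1.27589744],
       [ 0.        ,  0.        ,  0.        ,  1.        ]])}
side {'mtx': array([[456.12330985,   0.        , 280.16291818],
       [  0.        , 456.12330985, 210.2508615 ],
       [  0.        ,   0.        ,   1.        ]]), 'distortion': array([-0.09515333,  0.        ,  0.        ,  0.        ,  0.        ]), 'T': array([[ 0.98313118, -0.12230195,  0.13599747,  0.34967885],
       [-0.18283166, -0.63654916,  0.74925146, -0.9406553 ],
       [-0.00506584, -0.76147712, -0.64817199,  0.85827038],
       [ 0.        ,  0.        ,  0.        ,  1.        ]])}
{'time': 0.1, 'joint_pos': array([-1.31299302e+00,  5.32859286e-02,  1.61415733e+00, -2.53035525e-05,
        1.47600183e+00, -1.18981382e-01]), 'joint_vel': array([ 0.00163689, -0.00044884, -0.00296383,  0.00076888, -0.00179562,
        0.00035383]), 'joint_efforts': array([-9.15041292e-04, -3.94902027e+01, -3.71363461e+01, -1.11419702e-04,
        3.91552399e-03, -8.41765143e-06]), 'tool_pos': array([ 0.22982686, -0.58063966,  0.24918859]), 'tool_rot': array([ 0.13237338, -0.132482  ,  0.69524793, -0.69394245]), 'contact_force': array([-0.48195635, -0.99731182, -0.08101091]), 'ft_torque': array([-0.02276581, -0.00179591, -0.04501347]), 'gripper_width': 0.9991377717252911} 0.019
```

View pics/top0.png

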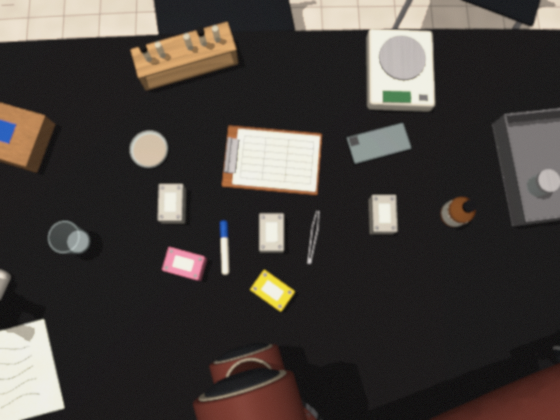

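View pics/side0.png

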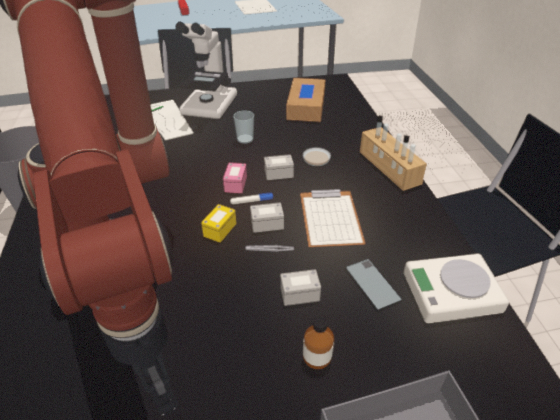

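Top view: grey cases at (171,203), (271,232) and (383,214); marker at (225,248), forceps at (314,237), clipboard at (273,160), with the clip on the left (+y). The side view agrees. The pink and yellow look-alikes sit nearer the robot.

```bash
cat > h.py <<'E'
import numpy as np, cv2
from plant import manip
def ray(n,uv,z):
    c=manip.calibration(n); T=c["T"]
    p=cv2.undistortPoints(np.array(uv,float).reshape(-1,1,2),c["mtx"],c["distortion"])[:,0]
    d=np.c_[p,np.ones(len(p))]@T[:3,:3].T
    return T[:3,3]+d*((z-T[2,3])/d[:,2])[:,None]
def proj(n,P):
    c=manip.calibration(n); Ti=np.linalg.inv(c["T"])
    return cv2.projectPoints(np.array(P,float),cv2.Rodrigues(Ti[:3,:3])[0],Ti[:3,3],c["mtx"],c["distortion"])[0][:,0]
def box(x,y,a,L=.084,W=.054,H=.05):
    c,s=np.cos(a),np.sin(a)
    return np.array([[x+c*i*L/2-s*j*W/2,y+s*i*L/2+c*j*W/2,k*H] for k in(0,1) for i,j in((1,1),(1,-1),(-1,-1),(-1,1))])
E
cat > fit.py <<'E'
from h import *
from scipy.optimize import minimize
im={n:cv2.imread(f"pics/{n}0.png") for n in("top","side")}
def mask(n,seed):
    hsv=cv2.cvtColor(im[n],cv2.COLOR_BGR2HSV)
    m=((hsv[...,2]>75)&(hsv[...,1]<90)).astype(np.uint8)
    l=cv2.connectedComponents(m)[1]; s=l[seed[1],seed[0]]
    m=(l==s).astype(np.uint8)
    return cv2.morphologyEx(m,cv2.MORPH_CLOSE,np.ones((5,5)))
seeds=[((171,203),(279,161)),((271,232),(267,211)),((383,214),(300,281))]
vis={n:cv2.resize(v,None,fx=1,fy=1) for n,v in im.items()}
for t,s in seeds:
    ms={"top":mask("top",t),"side":mask("side",s)}
    print({n:int(m.sum()) for n,m in ms.items()})
    def cost(p,ns=("top","side")):
        e=0
        for n in ns:
            h=cv2.convexHull(proj(n,box(*p)).astype(np.float32))
            q=np.zeros((420,560),np.uint8); k=np.zeros((1680,2240),np.uint8)
            cv2.fillConvexPoly(k,np.round((h+.5)*4*16).astype(int),255,shift=4)
            q=cv2.resize(k,(560,420),interpolation=cv2.INTER_AREA)/255.
            e+=np.abs(q-ms[n]).sum()
        return e
    p0=np.r_[ray("top",[t],.05)[0,:2],0]
    for ns in(("top",),("side",),("top","side")):
        best=min((minimize(cost,p0+[0,0,a],args=(ns,),method="Nelder-Mead",options=dict(initial_simplex=p0+[0,0,a]+np.array([[0,0,0],[.01,0,0],[0,.01,0],[0,0,.1]]))) for a in(-.1,.1)),key=lambda r:r.fun)
        print(ns,best.x.round(4),round(best.fun))
    for n in vis:
        for c in proj(n,box(*best.x))[4:]: cv2.circle(vis[n],tuple(int(round(v)) for v in c),1,(0,0,255),-1)
print("clip",ray("top",[(229,127),(322,133),(318,193),(223,187)],.005).round(3), ray("top",[(273,160)],.005).round(3))
print("marker",ray("top",[(223,222),(225,273)],.01).round(3),"forceps",ray("top",[(317,211),(309,262)],.004).round(3))
print("beaker,reagent,petri,phone",ray("top",[(70,238),(460,210),(149,149),(379,143)],.05).round(3).tolist())
a=cv2.resize(vis["top"][120:320,130:430],None,fx=2.6,fy=2.6)
cv2.imwrite("pics/fit.png",a)
E
python3 fit.py
```

```text
{'top': 1075, 'side': 725}
('top',) [ 0.5615  0.235  -0.036 ] 41
('side',) [0.5577 0.2343 0.0657] 71
('top', 'side') [ 0.5601  0.2351 -0.0305] 133
{'top': 1041, 'side': 982}
('top',) [ 4.849e-01  3.000e-04 -3.080e-02] 106
('side',) [0.4831 0.0031 0.115 ] 116
('top', 'side') [ 0.4849  0.0017 -0.0079] 247
{'top': 1108, 'side': 1309}
('top',) [ 0.5207 -0.2621 -0.0219] 55
('side',) [ 0.5191 -0.2597  0.0481] 106
('top', 'side') [ 0.5201 -0.2616 -0.0198] 179
clip [[ 0.749  0.097  0.005]
 [ 0.728 -0.13   0.005]
 [ 0.579 -0.114  0.005]
 [ 0.599  0.113  0.005]] [[ 0.663 -0.009  0.005]]
marker [[0.514 0.114 0.01 ]
 [0.394 0.111 0.01 ]] forceps [[ 0.535 -0.11   0.004]
 [ 0.415 -0.086  0.004]]
beaker,reagent,petri,phone [[0.481, 0.463, 0.05], [0.521, -0.439, 0.05], [0.686, 0.282, 0.05], [0.686, -0.259, 0.05]]
```

View pics/fit.png

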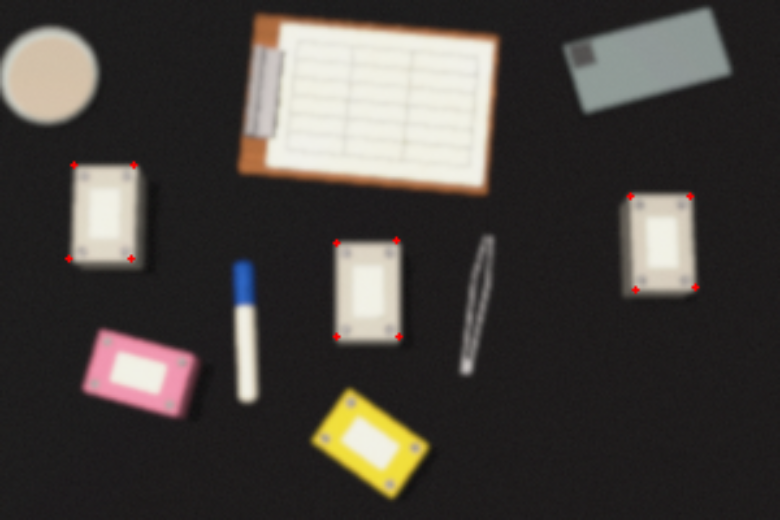

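Top fit corners match the three case lids: case A (0.561, 0.235), B (0.484, 0.001), C (0.520, -0.262). The common yaw is about -0.028. I'm starting with C, which is nearest the start pose.

>>> apply_moves([
  [-1, 0, 0, 0, 0, 7.7, 0],
  [-1, 0, 0, 0, 0, 7.7, 0],
  [-1, 0, 0, 0, 0, 7.8, 0],
  [-1, -23.5, 0, -27.2, 0, 0, 0],
  [-1, -23.5, 0, -27.2, 0, 0, 0],
  [-1, -23.5, 0, -27.2, 0, 0, 0],
  [-1, -23.5, 0, -27.2, 0, 0, 0],
  [-1, -23.5, 0, -27.2, 0, 0, 0],
  [-1, -23.5, 0, -27.2, 0, 0, 0],
  [-1, -23.5, 0, -27.2, 0, 0, 0],
  [-1, -23.5, 0, -27.2, 0, 0, 0],
  [-1, -23.5, 0, -27.2, 0, 0, 0],
  [-1, -23.5, 0, -27.2, 0, 0, 0],
  [-1, -23.5, 0, -27.2, 0, 0, 0],
  [-1, -23.5, 0, -27.2, 0, 0, 0],
  [-1, 0, 0, 0, 0, 0, 0],
  [-1, 0, 0, 0, 0, 0, 0],
])

```text
time: 1.8
tool_pos: [0.521, -0.2622, 0.2497]
tool_rot: [-0.01, 0.009, 0.707, -0.707]
contact_force: [-0.0, 0.1, -0.0]
gripper_width: 1.004
```

```bash
cat > go.py <<'E'
import sys
from h import *
from scipy.spatial.transform import Rotation as Ro
x,y,z=map(float,sys.argv[1:4]); a=float(sys.argv[4]) if len(sys.argv)>4 else -.028
s=manip.state(); q=s["tool_rot"]; R=Ro.from_quat(np.r_[q[1:],q[0]])
c,d=np.cos(a),np.sin(a)
G=Ro.from_matrix(np.array([[-c,0,d],[-d,0,-c],[0,-1,0]]))
print("t",s["time"],"pos",s["tool_pos"].round(4),"j",s["joint_pos"].round(2),"w",round(s["gripper_width"],3))
print("turn(deg)",np.degrees((R.inv()*G).as_rotvec()).round(2),"shift in target axes(mm)",(1000*G.inv().apply(np.array([x,y,z])-s["tool_pos"])).round(1))
print("F",s["contact_force"].round(2),"M",s["ft_torque"].round(4))
E
python3 go.py .5205 -.262 .028
```

```text
t 1.8 pos [ 0.521  -0.2622  0.2497] j [-0.59 -0.04  1.71 -0.    1.48  1.  ] w 1.004
turn(deg) [0.01 0.09 0.07] shift in target axes(mm) [ 6.000e-01  2.217e+02 -2.000e-01]
F [-0.02  0.08 -0.01] M [ 0.0402  0.0663 -0.0861]
```

>>> apply_moves([
  [-1, 0, 40, 0, 0, 0, 0],
  [-1, 0, 40, 0, 0, 0, 0],
  [-1, 0, 40, 0, 0, 0, 0],
  [-1, 0, 40, 0, 0, 0, 0],
  [-1, 0, 30, 0, 0, 0, 0],
  [-1, 0, 20, 0, 0, 0, 0],
  [-1, 0, 11, 0, 0, 0, 0],
  [-1, 0, 0, 0, 0, 0, 0],
  [1, 0, 0, 0, 0, 0, 0],
  [1, 0, 0, 0, 0, 0, 0],
  [1, 0, 0, 0, 0, 0, 0],
  [1, 0, 0, 0, 0, 0, 0],
  [1, 0, 0, 0, 0, 0, 0],
  [1, 0, 0, 0, 0, 0, 0],
  [1, 0, 0, 0, 0, 0, 0],
])

```text
time: 3.3
tool_pos: [0.5224, -0.2636, 0.0315]
tool_rot: [0.009, -0.011, -0.706, 0.708]
contact_force: [-0.8, 1.3, 7.3]
gripper_width: 0.623
```

```bash
python3 go.py .5205 -.262 .028
```

```text
t 3.3 pos [ 0.5224 -0.2636  0.0315] j [-0.59  0.19  1.86  0.    1.09  1.  ] w 0.623
turn(deg) [-0.09 -0.01 -0.17] shift in target axes(mm) [ 2.   3.5 -1.5]
F [-0.83  1.31  7.26] M [ 0.2782  0.0474 -0.0292]
```

>>> apply_moves([
  [1, 0, -20, 0, 0, 0, 0],
  [1, 0, -35, 0, 0, 0, 0],
  [1, 0, -35, 0, 0, 0, 0],
  [1, 0, -30, 0, 0, 0, 0],
  [1, 0, 0, 0, 0, 0, 0],
  [1, 0, 0, 0, 0, 0, 0],
  [1, 45, 0, 0, 0, 0, 0],
  [1, 0, 0, 0, 0, 0, 0],
  [1, 0, 0, 0, 0, 0, 0],
  [1, -48, 0, 0, 0, 0, 0],
  [1, -48, 0, 0, 0, 0, 0],
  [1, 0, 0, 0, 0, 0, 0],
  [1, 48, 0, 0, 0, 0, 0],
  [1, 48, 0, 0, 0, 0, 0],
  [1, 0, 0, 0, 0, 0, 0],
  [1, -48, 0, 0, 0, 0, 0],
  [1, -48, 0, 0, 0, 0, 0],
  [1, 0, 0, 0, 0, 0, 0],
  [1, 0, 0, 0, 0, 0, 0],
  [1, 0, 0, 0, 0, 0, 0],
])

```text
time: 5.3
tool_pos: [0.5716, -0.2641, 0.1487]
tool_rot: [-0.01, 0.009, 0.707, -0.707]
contact_force: [0.2, -0.2, -2.9]
gripper_width: 0.625
```

```bash
python3 go.py .5205 -.262 .028
```

```text
t 5.3 pos [ 0.5716 -0.2641  0.1487] j [-0.55  0.14  1.69 -0.    1.31  1.05] w 0.625
turn(deg) [ 0.02 -0.    0.07] shift in target axes(mm) [ 51.2 120.7  -0.6]
F [ 0.22 -0.22 -2.89] M [-0.0065  0.059   0.0424]
```

>>> apply_moves([
  [1, 48, 0, 0, 0, 0, 0],
  [1, 48, 0, 0, 0, 0, 0],
  [1, 0, 0, 0, 0, 0, 0],
  [1, 0, 0, 0, 0, 0, 0],
  [1, 0, 0, 0, 0, 0, 0],
])

```text
time: 5.8
tool_pos: [0.4764, -0.262, 0.1505]
tool_rot: [0.009, -0.011, -0.707, 0.708]
contact_force: [-0.3, -0.2, -2.4]
gripper_width: 0.625
```

```bash
python3 go.py .5205 -.262 .028
```

```text
t 5.8 pos [ 0.4764 -0.262   0.1505] j [-0.64 -0.06  1.9   0.    1.3   0.96] w 0.625
turn(deg) [-0.08 -0.03 -0.12] shift in target axes(mm) [-44.  122.5  -1.3]
F [-0.3  -0.21 -2.35] M [ 0.0403 -0.0046  0.0145]
```

>>> apply_moves([
  [1, -48, 0, 0, 0, 0, 0],
  [1, -48, 0, 0, 0, 0, 0],
  [1, 0, 0, 0, 0, 0, 0],
  [1, 0, 0, 0, 0, 0, 0],
  [1, 0, 0, 0, 0, 0, 0],
])

```text
time: 6.3
tool_pos: [0.5721, -0.2643, 0.1495]
tool_rot: [0.01, -0.01, -0.707, 0.707]
contact_force: [0.3, 0.5, -3.4]
gripper_width: 0.624
```

```bash
python3 go.py .5205 -.262 .028
```

```text
t 6.3 pos [ 0.5721 -0.2643  0.1495] j [-0.55  0.14  1.69 -0.    1.31  1.05] w 0.624
turn(deg) [-0.01  0.01  0.  ] shift in target axes(mm) [ 51.7 121.5  -0.8]
F [ 0.26  0.45 -3.38] M [ 0.0092 -0.0176  0.011 ]
```

>>> apply_moves([
  [1, 48, 0, 0, 0, 0, 0],
  [1, 48, 0, 0, 0, 0, 0],
  [1, 0, 0, 0, 0, 0, 0],
  [1, 0, 0, 0, 0, 0, 0],
  [1, 0, 0, 0, 0, 0, 0],
])

```text
time: 6.8
tool_pos: [0.4767, -0.2622, 0.1508]
tool_rot: [0.009, -0.011, -0.706, 0.708]
contact_force: [0.4, -0.3, -2.1]
gripper_width: 0.622
```

```bash
python3 go.py .5205 -.262 .028
```

```text
t 6.8 pos [ 0.4767 -0.2622  0.1508] j [-0.64 -0.06  1.9   0.    1.3   0.96] w 0.622
turn(deg) [-0.1  -0.03 -0.16] shift in target axes(mm) [-43.7 122.8  -1.4]
F [ 0.39 -0.33 -2.11] M [-0.0195 -0.0216  0.0035]
```

```bash
cat > m.py <<'E'
from h import *
L=[]
for i in range(7):
    s=manip.state(); L.append(np.r_[s["ft_torque"],s["contact_force"]])
    if i<6: manip.grab_frame("top")
L=np.array(L); print("My",L[:,1].round(3),"mean M",L[:,:3].mean(0).round(4),"F",L[:,3:].mean(0).round(2),"t",manip.state()["time"],manip.state()["tool_pos"].round(3))
E
python3 m.py
```

```text
My [-0.022 -0.071 -0.033 -0.03  -0.015  0.003  0.033] mean M [-0.0239 -0.0194 -0.0139] F [ 0.07 -0.26 -2.89] t 7.1 [ 0.477 -0.262  0.15 ]
```

>>> apply_moves([
  [1, -48, 0, 0, 0, 0, 0],
  [1, -48, 0, 0, 0, 0, 0],
  [1, 0, 0, 0, 0, 0, 0],
  [1, 0, 0, 0, 0, 0, 0],
])

```text
time: 7.5
tool_pos: [0.5728, -0.2639, 0.1483]
tool_rot: [-0.01, 0.009, 0.707, -0.707]
contact_force: [-0.3, 0.5, -2.3]
gripper_width: 0.622
```

```bash
python3 m.py
```

```text
My [ 0.056 -0.009  0.058  0.02  -0.013 -0.034  0.011] mean M [-0.0075  0.0126  0.0077] F [-0.06 -0.12 -2.75] t 7.8 [ 0.571 -0.264  0.15 ]
```

>>> apply_moves([
  [1, 48, 0, 0, 0, 0, 0],
  [1, 48, 0, 0, 0, 0, 0],
  [1, 0, 0, 0, 0, 0, 0],
  [1, 0, 0, 0, 0, 0, 0],
])

```text
time: 8.2
tool_pos: [0.4746, -0.2614, 0.1493]
tool_rot: [0.01, -0.011, -0.707, 0.707]
contact_force: [0.0, 0.0, -2.4]
gripper_width: 0.623
```

```bash
python3 m.py
```

```text
My [-0.056 -0.083  0.01   0.027  0.007 -0.01  -0.024] mean M [ 0.0001 -0.0184  0.0101] F [ 0.01 -0.08 -3.05] t 8.5 [ 0.477 -0.262  0.15 ]
```

>>> apply_moves([
  [1, -48, 0, 0, 0, 0, 0],
  [1, -48, 0, 0, 0, 0, 0],
  [1, 0, 0, 0, 0, 0, 0],
  [1, 0, 0, 0, 0, 0, 0],
])

```text
time: 8.9
tool_pos: [0.5731, -0.264, 0.1484]
tool_rot: [-0.01, 0.009, 0.707, -0.707]
contact_force: [0.1, 0.4, -3.4]
gripper_width: 0.618
```

```bash
python3 m.py
```

```text
My [ 0.006 -0.044 -0.019 -0.01   0.007 -0.045 -0.046] mean M [-0.0173 -0.0216 -0.0084] F [-0.46  0.26 -3.05] t 9.2 [ 0.571 -0.264  0.15 ]
```

Inconclusive because of noise, so I'm repeating with samples taken earlier after each stop.

```bash
cat > m.py <<'E'
from h import *
L=[]
for i in range(6):
    s=manip.state(); L.append(np.r_[s["ft_torque"],s["contact_force"]])
    if i<5: manip.grab_frame("top")
L=np.array(L); print("My",L[:,1].round(3),"mean",L[:,1].mean().round(4),"Fx",L[:,3].round(1),"t",round(manip.state()["time"],2),manip.state()["tool_pos"].round(3))
E
```

>>> apply_moves([
  [1, 48, 0, 0, 0, 0, 0],
  [1, 48, 0, 0, 0, 0, 0],
  [1, 0, 0, 0, 0, 0, 0],
])

```text
time: 9.5
tool_pos: [0.4695, -0.2594, 0.146]
tool_rot: [-0.013, 0.008, 0.708, -0.706]
contact_force: [0.2, 0.1, -3.1]
gripper_width: 0.623
```

```bash
python3 m.py
```

```text
My [-0.068 -0.082 -0.041  0.034 -0.054 -0.036] mean -0.0413 Fx [ 0.2  0.5  0.6 -0.   0.6  0.1] t 9.75 [ 0.477 -0.262  0.151]
```

>>> apply_moves([
  [1, -48, 0, 0, 0, 0, 0],
  [1, -48, 0, 0, 0, 0, 0],
  [1, 0, 0, 0, 0, 0, 0],
])

```text
time: 10.05
tool_pos: [0.5773, -0.2643, 0.1487]
tool_rot: [0.008, -0.01, -0.707, 0.707]
contact_force: [-0.6, -0.4, -3.0]
gripper_width: 0.624
```

```bash
python3 m.py
```

```text
My [ 0.037  0.073  0.035 -0.012  0.005 -0.018] mean 0.02 Fx [-0.6 -0.3 -0.1 -0.7 -0.2  0.1] t 10.3 [ 0.572 -0.264  0.15 ]
```

>>> apply_moves([
  [1, 48, 0, 0, 0, 0, 0],
  [1, 48, 0, 0, 0, 0, 0],
  [1, 0, 0, 0, 0, 0, 0],
])

```text
time: 10.6
tool_pos: [0.4694, -0.2594, 0.1462]
tool_rot: [-0.013, 0.008, 0.708, -0.706]
contact_force: [0.4, 0.5, -3.9]
gripper_width: 0.624
```

```bash
python3 m.py
```

```text
My [-0.087 -0.089 -0.03  -0.058 -0.007  0.039] mean -0.0385 Fx [ 0.4 -0.2  0.1 -0.4  0.   0.7] t 10.85 [ 0.477 -0.262  0.151]
```

>>> apply_moves([
  [1, -48, 0, 0, 0, 0, 0],
  [1, -48, 0, 0, 0, 0, 0],
  [1, 0, 0, 0, 0, 0, 0],
])

```text
time: 11.15
tool_pos: [0.5772, -0.2643, 0.1487]
tool_rot: [0.008, -0.01, -0.707, 0.707]
contact_force: [-0.6, 0.1, -3.1]
gripper_width: 0.623
```

```bash
python3 m.py
```

```text
My [ 0.042 -0.032  0.046 -0.016 -0.053  0.062] mean 0.0083 Fx [-0.6  0.5  0.1 -0.1 -0.9 -0.3] t 11.4 [ 0.572 -0.264  0.15 ]
```

>>> apply_moves([
  [1, 48, 0, 0, 0, 0, 0],
  [1, 0, 0, 0, 0, 0, 0],
  [1, 0, 0, 0, 0, 0, 0],
])

```text
time: 11.7
tool_pos: [0.5224, -0.2627, 0.1491]
tool_rot: [-0.011, 0.01, 0.707, -0.707]
contact_force: [0.9, 1.0, -2.8]
gripper_width: 0.625
```

```bash
python3 go.py .5224 -.2636 .0315
```

```text
t 11.7 pos [ 0.5224 -0.2627  0.1491] j [-0.59  0.04  1.8   0.    1.3   1.01] w 0.625
turn(deg) [ 0.01 -0.09  0.01] shift in target axes(mm) [ -0.  117.6   0.9]
F [ 0.9   0.97 -2.79] M [ 0.0109 -0.0634  0.0424]
```

Early samples differ by about 0.1 but decay, so this could be the arm settling rather than the ball. I'm testing with long strokes that brake gradually, so the ball should come to rest at the leading end.

>>> apply_moves([
  [1, 30, 0, 0, 0, 0, 0],
  [1, 40, 0, 0, 0, 0, 0],
  [1, 30, 0, 0, 0, 0, 0],
  [1, 20, 0, 0, 0, 0, 0],
  [1, 0, 0, 0, 0, 0, 0],
  [1, -30, 0, 0, 0, 0, 0],
  [1, -48, 0, 0, 0, 0, 0],
  [1, -48, 0, 0, 0, 0, 0],
  [1, -40, 0, 0, 0, 0, 0],
  [1, -30, 0, 0, 0, 0, 0],
  [1, -20, 0, 0, 0, 0, 0],
  [1, -10, 0, 0, 0, 0, 0],
  [1, -4, 0, 0, 0, 0, 0],
  [1, 0, 0, 0, 0, 0, 0],
])

```text
time: 13.1
tool_pos: [0.6342, -0.266, 0.1495]
tool_rot: [0.01, -0.01, -0.707, 0.707]
contact_force: [-0.2, -0.4, -2.9]
gripper_width: 0.623
```

```bash
python3 m.py
```

```text
My [-0.016 -0.004 -0.008 -0.044 -0.033 -0.017] mean -0.0204 Fx [-0.2 -1.7 -0.1  0.4  0.1 -0.5] t 13.35 [ 0.633 -0.266  0.149]
```

>>> apply_moves([
  [1, 30, 0, 0, 0, 0, 0],
  [1, 48, 0, 0, 0, 0, 0],
  [1, 48, 0, 0, 0, 0, 0],
  [1, 40, 0, 0, 0, 0, 0],
  [1, 30, 0, 0, 0, 0, 0],
  [1, 20, 0, 0, 0, 0, 0],
  [1, 10, 0, 0, 0, 0, 0],
  [1, 4, 0, 0, 0, 0, 0],
  [1, 0, 0, 0, 0, 0, 0],
])

```text
time: 14.25
tool_pos: [0.4042, -0.2597, 0.1497]
tool_rot: [0.01, -0.01, -0.707, 0.707]
contact_force: [0.8, 1.1, -2.1]
gripper_width: 0.624
```

```bash
python3 m.py
```

```text
My [-0.027 -0.04  -0.047 -0.002 -0.022 -0.013] mean -0.0251 Fx [ 0.8  0.1  0.2  0.6 -0.9 -0.7] t 14.5 [ 0.405 -0.26   0.149]
```

>>> apply_moves([
  [1, -30, 0, 0, 0, 0, 0],
  [1, -48, 0, 0, 0, 0, 0],
  [1, -48, 0, 0, 0, 0, 0],
  [1, -40, 0, 0, 0, 0, 0],
  [1, -30, 0, 0, 0, 0, 0],
  [1, -20, 0, 0, 0, 0, 0],
  [1, -10, 0, 0, 0, 0, 0],
  [1, -4, 0, 0, 0, 0, 0],
  [1, 0, 0, 0, 0, 0, 0],
])

```text
time: 15.4
tool_pos: [0.6338, -0.2659, 0.1489]
tool_rot: [-0.01, 0.01, 0.707, -0.707]
contact_force: [-0.5, -0.3, -3.3]
gripper_width: 0.624
```

```bash
python3 m.py; python3 go.py .5224 -.2636 .0315
```

```text
My [-0.001  0.027  0.008 -0.05  -0.027 -0.004] mean -0.0078 Fx [-0.5 -0.   0.5 -0.2  0.3 -0.3] t 15.65 [ 0.633 -0.266  0.149]
t 15.65 pos [ 0.6333 -0.2661  0.1494] j [-0.51  0.27  1.54 -0.    1.33  1.09] w 0.628
turn(deg) [ 0.   -0.04  0.01] shift in target axes(mm) [110.9 117.9   0.6]
F [-0.32 -0.73 -3.36] M [ 0.037  -0.0043  0.0466]
```

C is quiet (difference about 0.01). I'm setting it back.

>>> apply_moves([
  [1, 37, 0, 0, 0, 0, 0],
  [1, 37, 0, 0, 0, 0, 0],
  [1, 37, 0, 0.6, 0, 0, 0],
  [1, 0, 0, 0, 0, 0, 0],
  [1, 0, 35, 0, 0, 0, 0],
  [1, 0, 35, 0, 0, 0, 0],
  [1, 0, 25, 0, 0, 0, 0],
  [1, 0, 12, 0, 0, 0, 0],
  [1, 0, 6, 0, 0, 0, 0],
  [1, 0, 4, 0, 0, 0, 0],
  [1, 0, 0, 0, 0, 0, 0],
  [1, 0, 0, 0, 0, 0, 0],
])

```text
time: 16.85
tool_pos: [0.524, -0.2641, 0.0338]
tool_rot: [0.009, -0.011, -0.707, 0.708]
contact_force: [0.2, -0.2, -3.3]
gripper_width: 0.624
```

```bash
python3 go.py .5224 -.2636 .0315
```

```text
t 16.85 pos [ 0.524  -0.2641  0.0338] j [-0.59  0.19  1.85 -0.    1.1   1.01] w 0.624
turn(deg) [-0.08 -0.   -0.12] shift in target axes(mm) [ 1.6  2.3 -0.4]
F [ 0.21 -0.25 -3.31] M [ 0.0772  0.008  -0.0003]
```

>>> apply_moves([
  [1, 1.5, 1.5, 0, 0, 0, 0],
  [1, 0, 1, 0, 0, 0, 0],
  [1, 0, 0, 0, 0, 0, 0],
  [-1, 0, 0, 0, 0, 0, 0],
  [-1, 0, 0, 0, 0, 0, 0],
  [-1, 0, 0, 0, 0, 0, 0],
  [-1, 0, 0, 0, 0, 0, 0],
  [-1, 0, 0, 0, 0, 0, 0],
  [-1, 0, -20, 0, 0, 0, 0],
  [-1, 0, -40, 0, 0, 0, 0],
  [-1, 0, -40, 0, 0, 0, 0],
  [-1, 0, -20, 0, 0, 0, 0],
  [-1, 6.5, 0, -37.6, 0, 0, 0],
  [-1, 6.5, 0, -37.6, 0, 0, 0],
  [-1, 6.5, 0, -37.6, 0, 0, 0],
  [-1, 6.5, 0, -37.6, 0, 0, 0],
  [-1, 6.5, 0, -37.6, 0, 0, 0],
  [-1, 6.5, 0, -37.6, 0, 0, 0],
  [-1, 6.5, 0, -37.6, 0, 0, 0],
  [-1, 0, 0, 0, 0, 0, 0],
])

```text
time: 18.85
tool_pos: [0.4825, 0.0043, 0.1495]
tool_rot: [-0.008, 0.008, 0.707, -0.707]
contact_force: [0.7, -0.4, 0.1]
gripper_width: 1.001
```

```bash
python3 - <<'E'
from h import *
cv2.imwrite("pics/top1.png",cv2.resize(manip.grab_frame("top")[120:320,130:430],None,fx=2.6,fy=2.6))
E
python3 go.py .484 .001 .028
```

```text
t 18.9 pos [0.483  0.0026 0.1497] j [-0.15 -0.21  2.03 -0.    1.32  1.45] w 0.997
turn(deg) [-0.01  0.2  -0.  ] shift in target axes(mm) [ -1.  121.7   1.6]
F [0.86 0.13 0.02] M [ 0.0024 -0.0405 -0.0565]
```

View pics/top1.png

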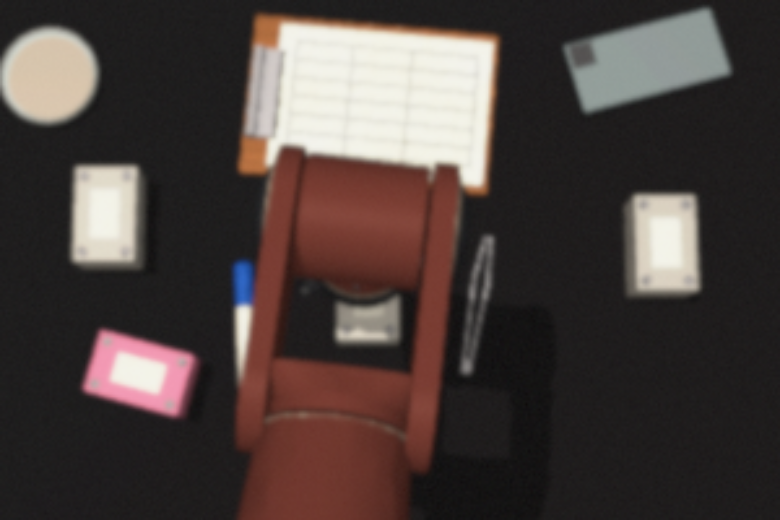

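C is back upright in its place at (663,245), a few crop pixels right. B is still under the gripper and everything else is unmoved. Next I'll grasp B.

>>> apply_moves([
  [-1, -1, 30, 2, 0, 0, 0],
  [-1, 0, 40, 0, 0, 0, 0],
  [-1, 0, 30, 0, 0, 0, 0],
  [-1, 0, 15, 0, 0, 0, 0],
  [-1, 0, 5, 0, 0, 0, 0],
  [-1, 0, 0, 0, 0, 0, 0],
  [1, 0, 0, 0, 0, 0, 0],
  [1, 0, 0, 0, 0, 0, 0],
  [1, 0, 0, 0, 0, 0, 0],
  [1, 0, 0, 0, 0, 0, 0],
  [1, 0, 0, 0, 0, 0, 0],
  [1, 0, 0, 0, 0, 0, 0],
])

```text
time: 20.1
tool_pos: [0.4859, -0.0012, 0.0316]
tool_rot: [0.009, -0.011, -0.707, 0.707]
contact_force: [0.1, -0.4, 6.6]
gripper_width: 0.629
```

```bash
python3 go.py .484 .001 .0315
```

```text
t 20.1 pos [ 0.4859 -0.0012  0.0316] j [-0.16 -0.03  2.09  0.    1.08  1.44] w 0.629
turn(deg) [-0.01 -0.01 -0.19] shift in target axes(mm) [ 2.   0.1 -2.1]
F [ 0.09 -0.39  6.65] M [ 0.218  -0.0021 -0.0154]
```

>>> apply_moves([
  [1, 0, -20, 0, 0, 0, 0],
  [1, 0, -35, 0, 0, 0, 0],
  [1, 0, -35, 0, 0, 0, 0],
  [1, 0, -30, 0, 0, 0, 0],
  [1, 0, 0, 0, 0, 0, 0],
  [1, -48, 0, 0, 0, 0, 0],
  [1, -48, 0, 0, 0, 0, 0],
  [1, 0, 0, 0, 0, 0, 0],
  [1, 48, 0, 0, 0, 0, 0],
  [1, 48, 0, 0, 0, 0, 0],
  [1, 0, 0, 0, 0, 0, 0],
  [1, -48, 0, 0, 0, 0, 0],
  [1, -48, 0, 0, 0, 0, 0],
  [1, 0, 0, 0, 0, 0, 0],
])

```text
time: 21.5
tool_pos: [0.5828, -0.0041, 0.1461]
tool_rot: [-0.011, 0.009, 0.707, -0.707]
contact_force: [-0.3, 0.2, -2.6]
gripper_width: 0.621
```

```bash
python3 m.py
```

```text
My [ 0.008  0.039  0.023 -0.003 -0.008  0.009] mean 0.0114 Fx [-0.3 -0.3 -0.7 -0.4 -0.3  0.5] t 21.75 [ 0.579 -0.004  0.149]
```

>>> apply_moves([
  [1, 48, 0, 0, 0, 0, 0],
  [1, 48, 0, 0, 0, 0, 0],
  [1, 0, 0, 0, 0, 0, 0],
])

```text
time: 22.05
tool_pos: [0.476, 0.0002, 0.1455]
tool_rot: [-0.013, 0.007, 0.707, -0.707]
contact_force: [0.4, -0.0, -3.4]
gripper_width: 0.623
```

```bash
python3 m.py
```

```text
My [-0.093 -0.051 -0.03  -0.033  0.01  -0.019] mean -0.0362 Fx [0.4 0.3 0.1 0.9 1.4 0.8] t 22.3 [ 0.486 -0.001  0.151]
```

>>> apply_moves([
  [1, -48, 0, 0, 0, 0, 0],
  [1, -48, 0, 0, 0, 0, 0],
  [1, 0, 0, 0, 0, 0, 0],
])

```text
time: 22.6
tool_pos: [0.5856, -0.0044, 0.1488]
tool_rot: [0.01, -0.01, -0.707, 0.707]
contact_force: [-0.1, 0.2, -2.9]
gripper_width: 0.623
```

```bash
python3 m.py
```

```text
My [0.025 0.042 0.024 0.024 0.007 0.045] mean 0.0278 Fx [-0.1 -0.9  0.1  0.2 -0.1  0.2] t 22.85 [ 0.58  -0.004  0.15 ]
```

>>> apply_moves([
  [1, 48, 0, 0, 0, 0, 0],
  [1, 48, 0, 0, 0, 0, 0],
  [1, 0, 0, 0, 0, 0, 0],
])

```text
time: 23.15
tool_pos: [0.4764, 0.0001, 0.146]
tool_rot: [-0.013, 0.007, 0.707, -0.707]
contact_force: [0.7, 0.9, -2.6]
gripper_width: 0.62
```

```bash
python3 m.py; python3 go.py .484 .001 .0315
```

```text
My [-0.01  -0.002 -0.078 -0.031 -0.071 -0.084] mean -0.0457 Fx [0.7 1.  0.9 0.5 0.  0.2] t 23.4 [ 0.486 -0.001  0.151]
t 23.4 pos [ 0.4857 -0.0013  0.1515] j [-0.16 -0.21  2.03 -0.    1.32  1.44] w 0.623
turn(deg) [-0.03 -0.01 -0.19] shift in target axes(mm) [  1.8 120.   -2.2]
F [ 0.23  0.04 -2.52] M [ 0.0293 -0.0838 -0.0291]
```

>>> apply_moves([
  [1, -30, 0, 0, 0, 0, 0],
  [1, -48, 0, 0, 0, 0, 0],
  [1, -48, 0, 0, 0, 0, 0],
  [1, -40, 0, 0, 0, 0, 0],
  [1, -30, 0, 0, 0, 0, 0],
  [1, -20, 0, 0, 0, 0, 0],
  [1, -10, 0, 0, 0, 0, 0],
  [1, -4, 0, 0, 0, 0, 0],
  [1, 0, 0, 0, 0, 0, 0],
])

```text
time: 24.3
tool_pos: [0.7144, -0.0075, 0.1497]
tool_rot: [0.01, -0.01, -0.707, 0.707]
contact_force: [-1.4, -0.5, -2.7]
gripper_width: 0.623
```

```bash
python3 m.py
```

```text
My [ 0.035 -0.084  0.026  0.041  0.006  0.043] mean 0.0112 Fx [-1.4 -0.8  0.9 -0.3  0.9 -0.1] t 24.55 [ 0.714 -0.007  0.15 ]
```

>>> apply_moves([
  [1, 30, 0, 0, 0, 0, 0],
  [1, 48, 0, 0, 0, 0, 0],
  [1, 48, 0, 0, 0, 0, 0],
  [1, 40, 0, 0, 0, 0, 0],
  [1, 30, 0, 0, 0, 0, 0],
  [1, 20, 0, 0, 0, 0, 0],
  [1, 10, 0, 0, 0, 0, 0],
  [1, 4, 0, 0, 0, 0, 0],
  [1, 0, 0, 0, 0, 0, 0],
])

```text
time: 25.45
tool_pos: [0.4847, -0.0011, 0.1503]
tool_rot: [0.01, -0.01, -0.707, 0.707]
contact_force: [0.7, 0.7, -3.6]
gripper_width: 0.619
```

```bash
python3 m.py
```

```text
My [-0.006 -0.066  0.003 -0.013 -0.032  0.01 ] mean -0.0174 Fx [ 0.7 -0.1  0.6  0.7 -0.2  0.6] t 25.7 [ 0.485 -0.001  0.15 ]
```

>>> apply_moves([
  [1, -30, 0, 0, 0, 0, 0],
  [1, -48, 0, 0, 0, 0, 0],
  [1, -48, 0, 0, 0, 0, 0],
  [1, -40, 0, 0, 0, 0, 0],
  [1, -30, 0, 0, 0, 0, 0],
  [1, -20, 0, 0, 0, 0, 0],
  [1, -10, 0, 0, 0, 0, 0],
  [1, -4, 0, 0, 0, 0, 0],
  [1, 0, 0, 0, 0, 0, 0],
])

```text
time: 26.6
tool_pos: [0.7141, -0.0075, 0.1493]
tool_rot: [-0.01, 0.01, 0.707, -0.707]
contact_force: [-0.2, 0.2, -3.0]
gripper_width: 0.623
```

```bash
python3 m.py
```

```text
My [-0.011  0.006  0.028  0.04   0.006  0.037] mean 0.0177 Fx [-0.2  0.7  0.6  0.7 -0.5 -0. ] t 26.85 [ 0.714 -0.007  0.15 ]
```

>>> apply_moves([
  [1, 30, 0, 0, 0, 0, 0],
  [1, 48, 0, 0, 0, 0, 0],
  [1, 48, 0, 0, 0, 0, 0],
  [1, 40, 0, 0, 0, 0, 0],
  [1, 30, 0, 0, 0, 0, 0],
  [1, 20, 0, 0, 0, 0, 0],
  [1, 10, 0, 0, 0, 0, 0],
  [1, 4, 0, 0, 0, 0, 0],
  [1, 0, 0, 0, 0, 0, 0],
])

```text
time: 27.75
tool_pos: [0.4847, -0.0011, 0.1502]
tool_rot: [0.01, -0.01, -0.707, 0.707]
contact_force: [0.4, 0.9, -2.8]
gripper_width: 0.625
```

```bash
python3 m.py; python3 go.py .4859 -.0012 .0315
```

```text
My [ 0.017  0.015  0.006 -0.008  0.04  -0.058] mean 0.0021 Fx [ 0.4  0.5 -0.1  0.7  0.  -0.6] t 28.0 [ 0.485 -0.001  0.15 ]
t 28.0 pos [ 0.485  -0.0011  0.1499] j [-0.16 -0.21  2.03  0.    1.32  1.44] w 0.623
turn(deg) [ 0.   -0.01 -0.  ] shift in target axes(mm) [ -0.9 118.4   0. ]
F [-0.58 -0.56 -2.8 ] M [ 0.0286 -0.0582 -0.0109]
```

B also looks quiet (0.02, and about the same as C in the fast test). I'm setting it back and going to A.

>>> apply_moves([
  [1, -1, 35, 0, 0, 0, 0],
  [1, 0, 35, 0, 0, 0, 0],
  [1, 0, 25, 0, 0, 0, 0],
  [1, 0, 12, 0, 0, 0, 0],
  [1, 0, 6, 0, 0, 0, 0],
  [1, 0, 4, 0, 0, 0, 0],
  [1, 0, 1.5, 0, 0, 0, 0],
  [1, 0, 0, 0, 0, 0, 0],
])

```text
time: 28.8
tool_pos: [0.4863, -0.0012, 0.0324]
tool_rot: [0.009, -0.011, -0.707, 0.707]
contact_force: [-0.3, -0.1, -2.6]
gripper_width: 0.623
```

```bash
python3 go.py .4859 -.0012 .0315; python3 go.py .561 .235 .15
```

```text
t 28.8 pos [ 0.4863 -0.0012  0.0324] j [-0.16 -0.03  2.09  0.    1.08  1.44] w 0.623
turn(deg) [-0.01 -0.01 -0.11] shift in target axes(mm) [ 0.4  0.9 -0. ]
F [-0.29 -0.06 -2.64] M [-0.0189 -0.0008  0.0274]
t 28.8 pos [ 0.4863 -0.0012  0.0324] j [-0.16 -0.03  2.09  0.    1.08  1.44] w 0.623
turn(deg) [-0.01 -0.01 -0.11] shift in target axes(mm) [ -68.1 -117.6 -238.2]
F [-0.29 -0.06 -2.64] M [-0.0189 -0.0008  0.0274]
```

>>> apply_moves([
  [1, 0, 1, 0, 0, 0, 0],
  [1, 0, 0, 0, 0, 0, 0],
  [-1, 0, 0, 0, 0, 0, 0],
  [-1, 0, 0, 0, 0, 0, 0],
  [-1, 0, 0, 0, 0, 0, 0],
  [-1, 0, 0, 0, 0, 0, 0],
  [-1, 0, -20, 0, 0, 0, 0],
  [-1, 0, -40, 0, 0, 0, 0],
  [-1, 0, -40, 0, 0, 0, 0],
  [-1, 0, -20, 0, 0, 0, 0],
  [-1, -11.4, 0, -39.5, 0, 0, 0],
  [-1, -11.4, 0, -39.5, 0, 0, 0],
  [-1, -11.4, 0, -39.5, 0, 0, 0],
  [-1, -11.4, 0, -39.5, 0, 0, 0],
  [-1, -11.4, 0, -39.5, 0, 0, 0],
  [-1, -11.4, 0, -39.5, 0, 0, 0],
  [-1, 0, 0, 0, 0, 0, 0],
])

```text
time: 30.5
tool_pos: [0.5611, 0.2378, 0.1502]
tool_rot: [-0.008, 0.009, 0.708, -0.707]
contact_force: [-0.3, -0.2, 0.8]
gripper_width: 1.0
```

```bash
python3 - <<'E'
from h import *
cv2.imwrite("pics/top2.png",cv2.resize(manip.grab_frame("top")[120:320,130:430],None,fx=2.6,fy=2.6))
E
python3 go.py .561 .2335 .028
```

```text
t 30.55 pos [0.5605 0.2358 0.15  ] j [ 0.28  0.09  1.74 -0.    1.31  1.87] w 1.003
turn(deg) [-0.01  0.17  0.02] shift in target axes(mm) [ -0.5 122.    2.3]
F [-0.1  -0.69  0.53] M [-0.0675  0.0314  0.0179]
```

View pics/top2.png

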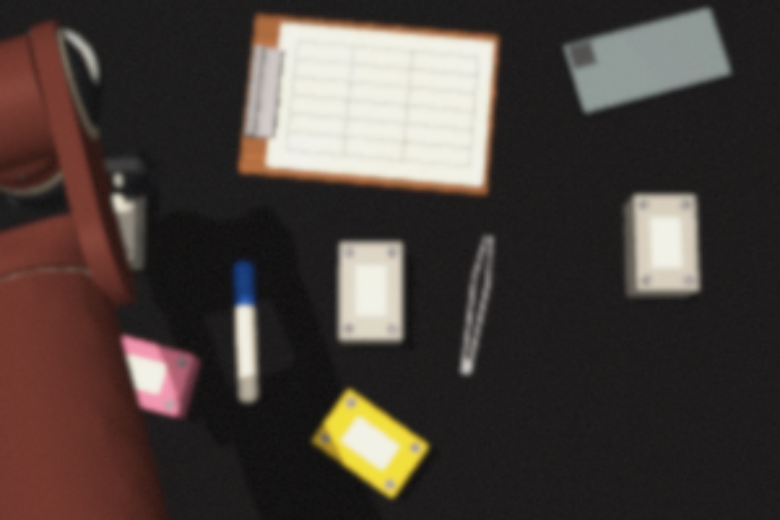

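B is back flat at (371,291), within 3 crop pixels of its start, and the bystanders have not moved. Now grasp and shake A.

>>> apply_moves([
  [-1, 0, 30, 0.5, 0, 0, 0],
  [-1, 0, 40, 0, 0, 0, 0],
  [-1, 0, 30, 0, 0, 0, 0],
  [-1, 0, 15, 0, 0, 0, 0],
  [-1, 0, 6, 0, 0, 0, 0],
  [-1, 0, 0, 0, 0, 0, 0],
  [1, 0, 0, 0, 0, 0, 0],
  [1, 0, 0, 0, 0, 0, 0],
  [1, 0, 0, 0, 0, 0, 0],
  [1, 0, 0, 0, 0, 0, 0],
  [1, 0, 0, 0, 0, 0, 0],
  [1, 0, 0, 0, 0, 0, 0],
])

```text
time: 31.75
tool_pos: [0.562, 0.2337, 0.0315]
tool_rot: [-0.009, 0.011, 0.707, -0.707]
contact_force: [-0.5, -0.4, 6.9]
gripper_width: 0.626
```

```bash
python3 go.py .561 .2335 .0315
```

```text
t 31.75 pos [0.562  0.2337 0.0315] j [ 0.27  0.24  1.8  -0.    1.1   1.87] w 0.626
turn(deg) [ 0.04  0.   -0.2 ] shift in target axes(mm) [1.  0.  0.3]
F [-0.47 -0.36  6.93] M [-0.2231  0.0651 -0.0139]
```

>>> apply_moves([
  [1, 0, -20, 0, 0, 0, 0],
  [1, 0, -35, 0, 0, 0, 0],
  [1, 0, -35, 0, 0, 0, 0],
  [1, 0, -30, 0, 0, 0, 0],
  [1, 0, 0, 0, 0, 0, 0],
  [1, 48, 0, 0, 0, 0, 0],
  [1, 48, 0, 0, 0, 0, 0],
  [1, 0, 0, 0, 0, 0, 0],
  [1, -48, 0, 0, 0, 0, 0],
  [1, -48, 0, 0, 0, 0, 0],
  [1, 0, 0, 0, 0, 0, 0],
])

```text
time: 32.85
tool_pos: [0.5633, 0.2324, 0.1456]
tool_rot: [0.011, -0.01, -0.707, 0.708]
contact_force: [-0.1, 0.2, -2.6]
gripper_width: 0.626
```

```bash
python3 m.py
```

```text
My [ 0.03   0.037  0.056 -0.002  0.011  0.034] mean 0.0277 Fx [-0.1 -1.  -0.1 -0.1  0.5 -0.5] t 33.1 [0.559 0.233 0.148]
```

>>> apply_moves([
  [1, 48, 0, 0, 0, 0, 0],
  [1, 48, 0, 0, 0, 0, 0],
  [1, 0, 0, 0, 0, 0, 0],
])

```text
time: 33.4
tool_pos: [0.4564, 0.2355, 0.1454]
tool_rot: [0.012, -0.006, -0.706, 0.708]
contact_force: [0.3, 0.1, -4.6]
gripper_width: 0.622
```

```bash
python3 m.py
```

```text
My [-0.041 -0.338 -0.016 -0.047 -0.049 -0.041] mean -0.0888 Fx [0.3 3.1 1.1 0.2 0.1 0.3] t 33.65 [0.466 0.236 0.151]
```

>>> apply_moves([
  [1, -48, 0, 0, 0, 0, 0],
  [1, -48, 0, 0, 0, 0, 0],
  [1, 0, 0, 0, 0, 0, 0],
])

```text
time: 33.95
tool_pos: [0.5661, 0.2326, 0.1488]
tool_rot: [0.01, -0.012, -0.707, 0.707]
contact_force: [0.9, 0.0, -3.4]
gripper_width: 0.621
```

```bash
python3 m.py
```

```text
My [-0.009 -0.063 -0.002  0.022  0.075  0.032] mean 0.0092 Fx [ 0.9  1.   0.4 -0.  -0.4 -0.5] t 34.2 [0.56  0.233 0.149]
```

>>> apply_moves([
  [1, 48, 0, 0, 0, 0, 0],
  [1, 48, 0, 0, 0, 0, 0],
  [1, 0, 0, 0, 0, 0, 0],
])

```text
time: 34.5
tool_pos: [0.4567, 0.2356, 0.1459]
tool_rot: [0.012, -0.006, -0.706, 0.708]
contact_force: [-0.3, 0.2, -3.4]
gripper_width: 0.63
```

```bash
python3 m.py; python3 go.py .561 .2335 .0315
```

```text
My [-0.003 -0.291 -0.048 -0.084 -0.007 -0.043] mean -0.0795 Fx [-0.3  2.   0.4  1.4 -0.1  0.9] t 34.75 [0.466 0.236 0.151]
t 34.75 pos [0.4656 0.2364 0.1507] j [ 0.33 -0.11  1.95 -0.    1.31  1.93] w 0.623
turn(deg) [ 0.05 -0.01 -0.17] shift in target axes(mm) [-95.5 119.2   0.2]
F [ 0.85 -0.45 -4.1 ] M [-0.0718 -0.0432 -0.0763]
```

Clear knocks now (My spikes of -0.34 and -0.29, Fx 2 to 3 N), with the later readings at about ±0.04. A rattles. I'll do one more pair of strokes to confirm.

>>> apply_moves([
  [1, -48, 0, 0, 0, 0, 0],
  [1, -48, 0, 0, 0, 0, 0],
  [1, 0, 0, 0, 0, 0, 0],
  [1, 0, 0, 0, 0, 0, 0],
])

```text
time: 35.15
tool_pos: [0.5622, 0.2331, 0.1492]
tool_rot: [-0.011, 0.01, 0.707, -0.707]
contact_force: [0.2, 0.4, -3.7]
gripper_width: 0.622
```

```bash
python3 m.py
```

```text
My [ 0.099  0.045 -0.003  0.04   0.04  -0.025] mean 0.0326 Fx [ 0.2 -0.7 -0.7  0.7 -0.2 -0.4] t 35.4 [0.56  0.234 0.15 ]
```

>>> apply_moves([
  [1, 48, 0, 0, 0, 0, 0],
  [1, 48, 0, 0, 0, 0, 0],
  [1, 0, 0, 0, 0, 0, 0],
  [1, 0, 0, 0, 0, 0, 0],
])

```text
time: 35.8
tool_pos: [0.4628, 0.2362, 0.1492]
tool_rot: [-0.009, 0.01, 0.707, -0.707]
contact_force: [1.1, 0.6, -2.7]
gripper_width: 0.623
```

```bash
python3 m.py; python3 go.py .661 -.015 .152
```

```text
My [-0.084 -0.001 -0.101 -0.083 -0.033 -0.018] mean -0.0532 Fx [ 1.1 -0.3  1.   0.5  0.4  0.3] t 36.05 [0.466 0.236 0.15 ]
t 36.05 pos [0.4658 0.2362 0.1503] j [ 0.33 -0.11  1.95 -0.    1.31  1.93] w 0.625
turn(deg) [ 0.03 -0.03 -0.11] shift in target axes(mm) [-202.1   -1.7  245.7]
F [ 0.34 -0.19 -2.06] M [ 0.017  -0.0182 -0.0307]
```

Confirmed, with a difference of 0.086 N m. I'm carrying A smoothly over the sheet.

>>> apply_moves([
  [1, -8, -1, 10, 0, 0, 0],
  [1, -16, -1, 19, 0, 0, 0],
  [1, -22, -1, 27, 0, 0, 0],
  [1, -24, -1, 29, 0, 0, 0],
  [1, -24, -1, 29, 0, 0, 0],
  [1, -24, 0, 29, 0, 0, 0],
  [1, -24, 0, 29, 0, 0, 0],
  [1, -20, 0, 25, 0, 0, 0],
  [1, -16, 0, 20, 0, 0, 0],
  [1, -12, 0, 15, 0, 0, 0],
  [1, -8, 0, 9, 0, 0, 0],
  [1, -4, 0, 5, 0, 0, 0],
  [1, 0, 0, 0, 0, 0, 0],
  [1, 0, 0, 0, 0, 0, 0],
  [1, 0, 0, 0, 0, 0, 0],
  [1, 0, 0, 0, 0, 0, 0],
  [1, 0, 0, 0, 0, 0, 0],
  [1, 0, 0, 0, 0, 0, 0],
  [1, 0, 0, 0, 0, 0, 0],
  [1, 0, 0, 0, 0, 0, 0],
])

```text
time: 38.05
tool_pos: [0.6594, -0.0155, 0.1543]
tool_rot: [-0.01, 0.01, 0.707, -0.707]
contact_force: [0.7, 1.0, -2.8]
gripper_width: 0.625
```

```bash
python3 - <<'E'
from h import *
cv2.imwrite("pics/side3.png",manip.grab_frame("side"));cv2.imwrite("pics/top3.png",manip.grab_frame("top"))
print(abs(manip.state()["joint_vel"]).max())
E
python3 go.py .661 -.015 .152
```

```text
0.0006931937118493164
t 38.15 pos [ 0.6594 -0.0155  0.1543] j [-0.14  0.21  1.61 -0.    1.33  1.46] w 0.625
turn(deg) [-0.   -0.01 -0.  ] shift in target axes(mm) [-1.5  2.3 -0.6]
F [-0.16 -0.17 -3.07] M [ 0.0183 -0.0431 -0.027 ]
```

View pics/side3.png

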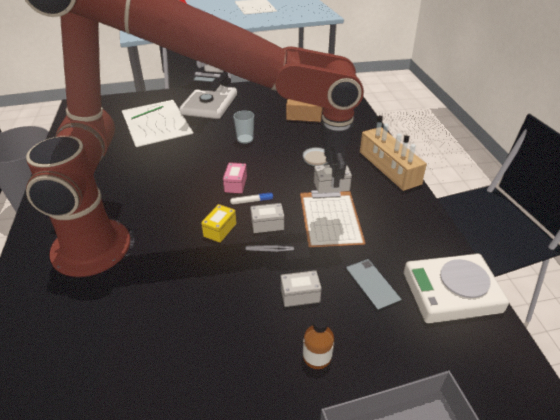

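View pics/top3.png

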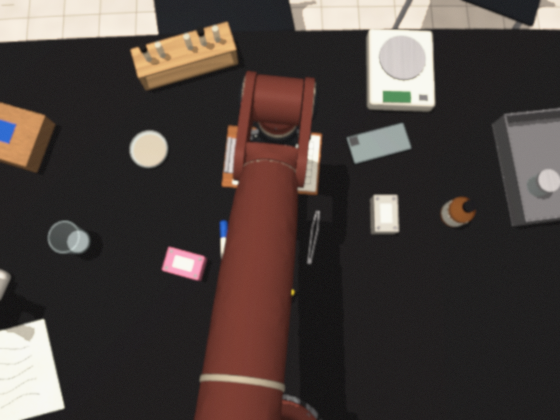

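The side view shows the case level in the jaws at (332,180), with its shadow on the sheet at (327,230). B and C stand at (267,217) and (301,288), and the bystanders are in place. The top view shows the hand over the clipboard and the arm at rest.

```bash
python3 -c "
from plant import manip
print(manip.job_done())"
```

```text
the job is handed in; nothing more can be done
None
```

The rattling case is case A, the one on the robot's left (+y). The arm is holding it level and still over the record sheet, its underside about 118 mm above the sheet. I handed the job in after about 38 s of robot time.

**Shaking:** I shook all three cases along their length in strokes of about 96 mm.

| Case | Clear knock | Moment difference between the two ends |
|---|---|---|
| C (robot's right) | none | about 0.01 N m |
| B (middle) | none | about 0.02 N m |
| A (robot's left) | spikes of about 0.3 N m | 0.086 N m |

- **C and B:** these figures come from extra, longer strokes with gradual braking. In the brisk strokes, both differed by about 0.05–0.06 N m averaged over the quarter second after each stop. I took that as arm settling and sensor noise, because it was the same for both cases and gave no knock.
- **A:** its 0.086 N m comes from the last pair of brisk strokes, sampled 0.1 s later than the figures for C and B. I did not run the longer strokes on it.

**Putting back:** B and C were set down flat, each about 2–3 mm from where it started, judging from the pictures.

**Last checks:** the arm was at rest, the grip width had not changed, and the tool was level to within 0.05°. The final pictures showed no bystander moved; the arm hid part of the top view, but the side view showed those objects in place.

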